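# Fit two fuses, then hold the enclosure cover open

## Robot

A 7-joint arm with a two-finger parallel gripper is mounted at the origin on the work surface. World frame = base frame: x ahead of the robot, y to its left, z up, the work surface at z = 0. Lengths are in mm, angles in rad, forces in N, time in s.
With the tool pointing down it reaches from about 400 to 875 mm from the base axis. Payload 4.4 kg.
Tool frame: the origin (TCP) lies at the very end of the fingers, on their centre line; the grasp point (between the pads) lies 19 mm behind it; z points along the fingers, y is the line along which they close (so a half turn about z gives the same grasp; the last joint's range is limited). The gripper opens to 85 mm and grips with 20 to 120 N. Pads are 22 mm wide; open, the fingers measure 114 mm over their backs; the gripper's body (76 mm by 85 mm) begins 54 mm behind the grasp point. The pads swing forward as they close: fully open they stand 13 mm farther back than shut.
Start: joints at [-1.192, 0.628, 0.038, 1.517, -0.027, 0.996, -0.02], TCP at [279.66, 586.778, 231.313] pointing down, gripper open.
Joint ranges: [-3.06, 3.06], [-0.37, 2.12], [-1.25, 1.32], [0.18, 2.47], [-1.1, 4.24], [0.23, 1.98], [-2.94, 2.94]. Speed limits (rad/s): [2.57, 2.57, 3.14, 3.14, 3.14, 3.14, 3.14].

## Interface

Orientations are given as [roll, pitch, yaw] about the fixed x, y, z axes, in that order (R = Rz(yaw) Ry(pitch) Rx(roll)).
In Python, from cell import monitor, viewer, workorder gives the robot as it stands.
- The arm moves only by the tool arm_command, never from a script. Its argument "series" is one flat list of numbers, 5 for each row, row after row: the opening in per cent of the stroke, from 0 (shut) to 100 (fully open), then the shift along the tool's x, y, z in cm, then the turn about the tool's z in degrees. In form: [claw, x, y, z, roll, claw, x, y, z, roll, ...]. A call has exactly 5 rows; each row is the pose to reach, as a shift and turn from the pose commanded when the call began, along the tool's axes at that moment; what a row does not reach only later rows make up. A row lasts 1/12 s, in which the tool goes at most 41.7 mm and 7.16 degrees, less where a joint would pass 70% of its speed; a pose out of reach is approached as far as the arm can. A call with a gripper value outside its range is refused whole. The fingers move at their own pace and stop on an object; the grip force is fixed at half the most. Time passes only in rows, so rows that repeat a pose let the fingers close, or fill a call up. It gives the time, the measured TCP pose, the force, the opening and the grip force at its end, in the units of the state.
- monitor.read_state(): the state, without advancing time (a new reading comes with each control period).
- viewer.get_image(name): name is "scene" or "top" or "wrist"; returns (picture, depth): 384x512x3 uint8, red, green, blue; 384x512 float32, mm along the optical axis (not along the pixel's ray), 0 where there is no reading.
- viewer.camera_model(name): a dict with "mtx" (3x3 intrinsics, pixels), "R" (3x3) and "t" (3): a world point X has camera coordinates R X + t. Camera axes: x right, y down, z forward; pixel columns grow to the right and rows downward; lengths in mm; the calibration is good to about 2 mm. A picture is of the moment at which its call begins: read the wrist's pose just before it. camera_model takes no time and is no camera call; for the wrist camera it gives the pose at the moment of the call.
- workorder.finish_job(): hands the job in; it is judged then, once.
The state is a dict: "clock": time; "qpos": joint angles; "qd": joint speeds; "tau": joint torques, N m; "eef_pos": TCP position; "tool_rot": TCP orientation; "force": force on the tool from outside, world axes, zero at the start; "torque": the same for the moment, N m; "width": finger opening in mm; "gripper_force": force on a finger pad.
Only numpy, scipy, OpenCV 4.12 (cv2) and the standard library are available. Lean on these libraries where they do the work, as an engineer would, in place of code of your own. Each camera call takes 0.05 s, during which the arm holds its last target. There are 200 camera calls.

## Task

Get the wiring enclosure ready for the electrician: stand the red fuse fully home in pocket 1 of the black fuse carrier (one dot), then the yellow fuse in pocket 2 (two dots). After that, lift the enclosure's self-closing blue cover by its bar handle to 60 degrees open and keep holding it there: finish while still holding the cover, do not let go. Leave the blue fuse in its pocket and everything else on the bench where it is.

Things in the scene. Friction and masses are not known exactly. Their poses are not given: they have to be found in the camera images.
- fuse_red_mid (a point): Red-banded, red-topped fuse cylinder: ceramic with steel foot, 22 mm diameter, 58 mm long, 60 g, standing upright loose on the bench (it may have either of two standing places). The point is its centre, 29 mm above its lower end; z along the fuse, up
- fuse_yellow_mid (a point): Yellow-banded, yellow-topped fuse cylinder: ceramic with steel foot, 22 mm diameter, 58 mm long, 60 g, standing upright loose on the bench (it may have either of two standing places). The point is its centre, 29 mm above its lower end; z along the fuse, up
- fuse_blue_mid (a point): Blue-banded fuse cylinder: ceramic with steel foot, 22 mm diameter, 58 mm long, 60 g, standing upright loose in pocket 3 already; it stays there. The point is its centre, 29 mm above its lower end; z along the fuse, up
- pocket1 (a point): Pocket 1 of the fuse carrier, marked by one white dot on its robot side. The carrier is a fixed black block 70 (x) x 170 (y) x 35 mm high with three round pockets in a row along its y, 52 mm apart. The point is the centre of the pocket's mouth, on the block's top face; 26 mm diameter (4 mm wider than a fuse), 24 mm deep, so a seated fuse's centre is 5 mm above this point and 34 mm of it stands proud. Axes: the carrier's, z up
- pocket2 (a point): Pocket 2, the middle one, two white dots; otherwise as pocket 1
- pocket3 (a point): Pocket 3, the one nearest the enclosure, three white dots, holds the blue fuse; otherwise as pocket 1
- hinge (a point): Point on the hinge line of the cover of the wiring enclosure (fixed grey open box 180 (x) x 220 (y) x 100 mm high), at the middle of the far top edge, 100 mm above the bench. Its axes turn with the blue cover (180 x 220 x 8 mm, about 0.4 kg with its handle): y along the hinge line; -x from the hinge to the free front edge; z out of the cover's outer face (up when closed)
- bar_mid (a point): Middle of the steel bar handle on the outer face of the cover: round, 12 mm diameter, 100 mm long along y on two end posts, its axis 40 mm off the outer face. In the cover's axes it lies at x -155 mm, z +48 mm from the hinge point. Axes as the cover's
- cover_turn (a joint): Opening angle of the cover, rad: 0 closed (level), grows as the front edge rises; 60 degrees = 1.047; stop at 1.75. Weight and a weak spring (0.3 N m per rad) close it from any angle: some 2 to 5 N at the bar hold it. Opening by q turns the cover about +(hinge y), so the bar rises and goes back away from the robot
- screwdriver: Bystander, leave alone: 200 mm screwdriver with red handle lying in front of the enclosure; origin on the bench under its middle
- tape_roll: Bystander, leave alone: green roll of tape, 90 mm across, 19 mm high, right-hand side
- bottle: Bystander, leave alone: clear drinks bottle, 64 mm diameter, 190 mm tall, left of the enclosure
- multimeter: Bystander, leave alone: yellow hand multimeter lying flat, 150 x 78 x 36 mm, on the left
- wrench: Bystander, leave alone: 170 mm steel spanner lying on the right
- parts_tray: Bystander, leave alone: orange open tray with three compartments, 110 x 160 x 35 mm, at the back right
Things that resemble listed ones, but are neither listed nor needed, are in the scene too. What is shaped like the part that bears fuse_red_mid but turquoise is not meant.

How it is judged:
By the outcome, as a careful person would: the job done as asked, in the order asked, and still so for the second after the job is handed in, while the arm keeps its last pose, push and grip.
It also fails if it takes over 64 s, if anything falls off the work surface, if the arm or the gripper's body presses on something with over 40 N, if the wrist force passes 120 N, or if a joint passes its speed limit or range.

## Working session

There is one attempt and no reset: what is moved stays moved. The work goes in short steps, Python scripts to look and compute and a tool call to move; the robot and the scene stay as the last step left them, time stands still between calls to the robot, and variables do not carry over. Pictures are saved under pics/ and viewed, at most 10 in all, crops included, and the job is handed in when it is done.

Besides the shell and the picture viewer there is one more tool, called by a JSON object that holds its "api" and its "payload", one argument or row to a line. arm_command: Moves the arm, as the interface text tells. Its arguments: {"type":"object","properties":{"series":{"type":"array","items":{"type":"number"}}},"required":["series"]}

```bash
ls; mkdir -p pics
python3 - <<'E'
from cell import monitor, viewer
import cv2, numpy as np
s=monitor.read_state(); print(s)
for n in ("top","scene"):
    p,d=viewer.get_image(n); cv2.imwrite(f"pics/{n}0.png",p[:,:,::-1]); np.savez(f"{n}0.npz",p=p,d=d)
    c=viewer.camera_model(n); print(n,c)
print(viewer.camera_model("wrist"))
E
```

```text
pics
{'clock': 0.0, 'qpos': array([-1.19179854,  0.62935146,  0.03844667,  1.51834558, -0.02698573,
        0.99630241, -0.01999691]), 'qd': array([-6.65085387e-04,  1.15525010e-03,  1.81694759e-03,  1.41375495e-03,
        1.65145452e-03, -5.62843267e-05, -1.34316830e-03]), 'tau': array([ 1.40570464e-04, -5.63419461e+01,  1.22629791e+00, -1.93448639e+01,
        1.09810082e-02,  1.05174558e-02,  1.59197054e-05]), 'eef_pos': array([279.39417895, 586.20827124, 230.39289594]), 'tool_rot': array([-3.13970444e+00,  3.95357587e-05,  2.69680246e+00]), 'force': array([ 0.12257049,  0.10115223, -0.06393391]), 'torque': array([ 0.00374793, -0.01706954, -0.00261199]), 'gripper_force': 0.0, 'width': 85.51204760310597}
top {'mtx': array([[372.16836213,   0.        , 258.05046152],
       [  0.        , 372.16836213, 193.03829322],
       [  0.        ,   0.        ,   1.        ]]), 'R': array([[ 1.28889079e-02, -9.99915603e-01,  1.63210706e-03],
       [-9.84079277e-01, -1.29741027e-02, -1.77255885e-01],
       [ 1.77262100e-01,  6.78512032e-04, -9.84163446e-01]]), 't': array([  -3.80211456,  599.88529223, 1175.16725531])}
scene {'mtx': array([[413.06366632,   0.        , 256.06665873],
       [  0.        , 413.06366632, 193.93531668],
       [  0.        ,   0.        ,   1.        ]]), 'R': array([[-0.60914074,  0.79280383, -0.02023972],
       [ 0.60839028,  0.45077331, -0.65319575],
       [-0.50873257, -0.41020179, -0.75691853]]), 't': array([ 350.58536856, -294.37336575, 1529.89754816])}
{'mtx': array([[268.59183893,   0.        , 252.88486519],
       [  0.        , 268.59183893, 189.54235567],
       [  0.        ,   0.        ,   1.        ]]), 'R': array([[ 0.43041558,  0.90262895, -0.001847  ],
       [ 0.85634645, -0.40769738,  0.31694416],
       [ 0.28532996, -0.13799938, -0.9484424 ]]), 't': array([-648.64452171,  -42.01608573,  380.90398514])}
```

View pics/top0.png

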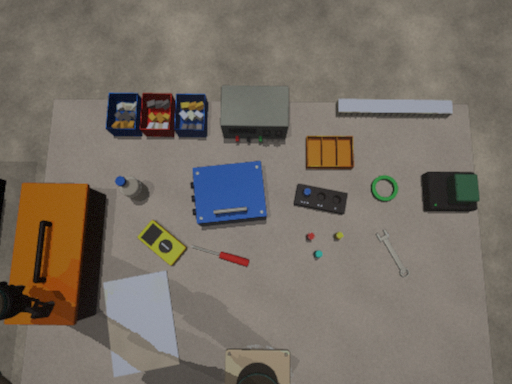

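View pics/scene0.png

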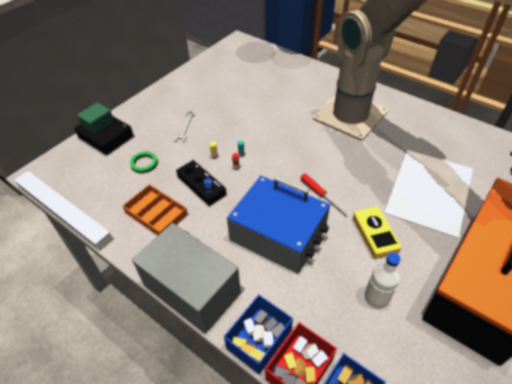

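The top view shows the red fuse at (310,237), yellow at (340,236) and the turquoise decoy at (318,254). The carrier is at (321,199) with the blue fuse at (307,191) in pocket 3, and the cover bar is at about (231,211). The gripper starts over the orange toolbox at the left.

```bash
cat > h.py <<'E'
import numpy as np, cv2
from cell import monitor, viewer
def ray(c,u,v):
    d=c["R"].T@np.linalg.solve(c["mtx"],[u,v,1.]); return -c["R"].T@c["t"], d
def onplane(c,u,v,z):
    o,d=ray(c,u,v); return o+d*(z-o[2])/d[2]
def cloud(c,d):
    v,u=np.mgrid[:d.shape[0],:d.shape[1]]
    P=np.stack([u,v,np.ones_like(u)],-1)@np.linalg.inv(c["mtx"]).T*d[...,None]
    return (P-c["t"])@c["R"]
def blobs(p,lo,hi,amin=8):
    m=cv2.inRange(cv2.cvtColor(p,cv2.COLOR_RGB2HSV),np.array(lo),np.array(hi))
    n,l,s,ce=cv2.connectedComponentsWithStats(m)
    return [(ce[i],s[i,4],l==i) for i in range(1,n) if s[i,4]>=amin]
def totool(dw,s=None):
    from scipy.spatial.transform import Rotation as R
    s=s or monitor.read_state(); return R.from_euler('xyz',s["tool_rot"]).as_matrix().T@np.asarray(dw)
E
python3 - <<'E'
from h import *
z=np.load("top0.npz");p,d=z["p"],z["d"];c=viewer.camera_model("top");W=cloud(c,d)
for n,lo,hi in (("red",(0,120,90),(8,255,255)),("red2",(170,120,90),(180,255,255)),("yel",(22,120,90),(35,255,255)),("blue",(105,120,60),(125,255,255)),("turq",(82,120,60),(98,255,255))):
    for ce,a,m in blobs(p,lo,hi):
        print(n,ce.round(1),a,"top",np.median(W[m],0).round(0),np.percentile(W[m][:,2],95).round(),onplane(c,*ce,58).round(0))
# carrier
h=(W[...,2]>28)&(W[...,2]<42)&(p.max(-1)<70)
h[:, :290]=0;h[:,350:]=0;h[:180]=0;h[220:]=0
q=W[h]; print("carrier",cv2.minAreaRect(q[:,:2].astype(np.float32)),np.median(q[:,2]))
# cover
for ce,a,m in blobs(p,(105,120,60),(125,255,255),1500):
    q=W[m]; print("cover",cv2.minAreaRect(q[:,:2].astype(np.float32)),np.median(q[:,2]))
    A=np.c_[q[:,:2],np.ones(len(q))];print(np.linalg.lstsq(A,q[:,2],rcond=None)[0])
m=(W[...,2]>135)&(W[...,2]<175);m[:, :205]=0;m[:,260:]=0;m[:195]=0;m[225:]=0
q=W[m];print("bar",len(q),cv2.minAreaRect(q[:,:2].astype(np.float32)),np.median(q,0))
bx=W[200:320,10:100];print("toolbox z",np.percentile(bx[...,2],[50,90,98,100]).round())
cv2.imwrite("pics/crop.png",cv2.resize(p[170:270,180:360,::-1],None,fx=4.4,fy=4.4,interpolation=cv2.INTER_CUBIC))
E
```

```text
red [147.5  93. ] 10 top [1324.  650. -753.] -746.0 [945. 390.  58.]
red [170.3  96.9] 17 top [935. 309.  73.] 76.0 [932. 311.  58.]
red [152.4 111.5] 36 top [901. 386.   3.] 11.0 [878. 369.  58.]
red [167.5 112.4] 32 top [896. 327.   4.] 76.0 [875. 317.  58.]
red [141.  116.5] 8 top [853. 402.  71.] 77.0 [859. 407.  58.]
red [148.4 120.8] 15 top [865. 399.   2.] 13.0 [844. 381.  58.]
red [154.5 128.5] 41 top [810. 355.  73.] 76.0 [817. 358.  58.]
red [236.8 138.6] 10 top [792.  79.  34.] 35.0 [785.  78.  58.]
red [310.7 235.7] 29 top [ 461. -169.   57.] 61.0 [ 462. -167.   58.]
red [233.9 258.6] 214 top [386.  80.  22.] 27.0 [386.  78.  58.]
yel [199.2 103.7] 24 top [919. 215.  33.] 38.0 [909. 210.  58.]
yel [184.8 104.4] 46 top [916. 265.  33.] 39.0 [905. 260.  58.]
yel [151.9 116.5] 22 top [873. 380.  23.] 27.0 [860. 370.  58.]
yel [165.6 116.1] 17 top [875. 332.  23.] 28.0 [862. 323.  58.]
yel [164. 244.] 714 top [427. 305.  34.] 39.0 [429. 304.  58.]
yel [338.9 234.8] 31 top [ 465. -259.   56.] 60.0 [ 466. -259.   58.]
blue [119.3  93.3] 29 top [937. 481.  73.] 77.0 [943. 488.  
[... 779 characters left out ...]
  58.]
blue [119.9 180.8] 72 top [607. 411. 189.] 191.0 [634. 461.  58.]
blue [306.8 191.4] 39 top [ 606. -156.   68.] 71.0 [ 607. -156.   58.]
turq [318.  253.5] 38 top [ 404. -190.   56.] 241.0 [ 405. -190.   58.]
carrier ((588.5396118164062, -205.7816162109375), (166.85348510742188, 70.66688537597656), 79.30707550048828) 33.51911667797414
cover ((542.573486328125, 98.98660278320312), (341.3759765625, 234.6397705078125), 6.778325080871582) 106.00677041090137
[-4.71887052e-01 -1.66267304e-01  4.08186815e+02]
bar 131 ((528.705810546875, 86.93930053710938), (11.801383018493652, 100.74223327636719), 6.781275749206543) [528.90930676  87.84241181 150.3336608 ]
toolbox z [ 162.  206.  384. 1263.]
```

View pics/crop.png

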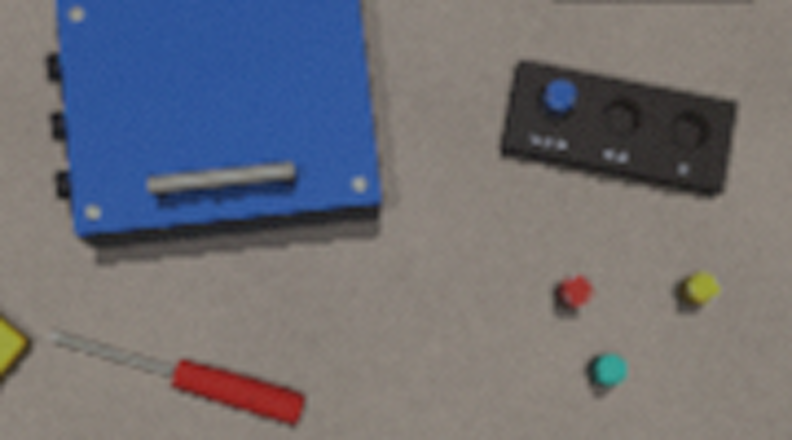

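The crop confirms it: one dot marks the pocket farthest from the enclosure, and the two pockets free are 1 and 2. Setting out.

{"api": "arm_command", "payload": {
  "series": [50,-5,-4,-3,7,50,-8,-7,-6,14,50,-11,-10,-6,21,50,-14,-13,-6,28,50,-17,-15.5,-6,35]
}}

```text
clock: 0.52
eef_pos: [353.8, 403.5, 290.1]
tool_rot: [3.141, -0.001, 2.081]
force: [1.5, 0.1, -0.4]
width: 42.8
gripper_force: 0.0
```

```bash
cat > go.py <<'E'
import sys; from h import *
s=monitor.read_state(); t=np.array(list(map(float,sys.argv[1:4])))
cl=(np.degrees(s["tool_rot"][2])-90); print(s["clock"].__round__(2),s["eef_pos"].round(1),"closing",round(cl%180,1),"F",s["force"].round(1),"w",round(s["width"],1),round(s["gripper_force"],1),"q",s["qpos"].round(2))
a=((cl-float(sys.argv[4])+90)%180-90)
print("shift cm",(totool(t-s["eef_pos"],s)/10).round(2),"turn",round(a,1))
E
python3 go.py 430 -170 250 -10.7
```

```text
0.52 [353.8 403.5 290.1] closing 29.2 F [ 1.5  0.1 -0.4] w 42.8 0.0 q [-1.06  0.41  0.22  1.76 -0.11  0.98 -0.28]
shift cm [-53.78 -21.34   3.94] turn 39.9
```

{"api": "arm_command", "payload": {
  "series": [50,-3.8,-1.5,0,7,50,-7.6,-3,0,14,50,-11.4,-4.5,0,21,50,-15.2,-6,0,28,50,-19,-7.5,0,35]
}}

```text
clock: 0.93
eef_pos: [381.4, 200.6, 289.2]
tool_rot: [-3.141, -0.0, 1.469]
force: [1.4, -0.5, -0.6]
width: 42.8
gripper_force: 0.0
```

```bash
python3 go.py 430 -170 230 -10.7
```

```text
0.93 [381.4 200.6 289.2] closing 174.2 F [ 1.4 -0.5 -0.6] w 42.8 0.0 q [-0.89  0.26  0.44  2.02 -0.14  0.89 -0.49]
shift cm [-36.38   8.59   5.91] turn 4.9
```

{"api": "arm_command", "payload": {
  "series": [50,-4,1,0.5,2,50,-8,2,1,4,50,-12,3,2,5,50,-16,4,3,5,50,-20,4.7,3.3,5]
}}

```text
clock: 1.35
eef_pos: [408.9, -1.9, 255.4]
tool_rot: [-3.141, 0.0, 1.389]
force: [1.1, 0.2, -0.5]
width: 42.9
gripper_force: 0.0
```

{"api": "arm_command", "payload": {
  "series": [50,-4,0,0.5,0,50,-8,0.5,1,0,50,-12,1,2,0,50,-15,1.5,2.5,0,50,-15,1.5,2.5,0]
}}

```text
clock: 1.77
eef_pos: [395.6, -157.4, 231.0]
tool_rot: [3.141, 0.004, 1.377]
force: [0.0, 0.2, 0.4]
width: 42.8
gripper_force: 0.0
```

```bash
cat > see.py <<'E'
import sys; from h import *
s=monitor.read_state(); c=viewer.camera_model("wrist"); p,d=viewer.get_image("wrist"); W=cloud(c,d)
print("eef",s["eef_pos"].round(1))
np.savez("w.npz",p=p,d=d)
for n,lo,hi in (("red",(0,120,60),(8,255,255)),("yel",(22,120,60),(35,255,255)),("blue",(105,120,60),(125,255,255)),("turq",(80,110,60),(98,255,255))):
    for ce,a,m in blobs(p,lo,hi,60):
        q=W[m]; zt=np.percentile(q[:,2],90); t=q[abs(q[:,2]-zt)<4]
        print(n,ce.round(0),a,"ztop",zt.round(),"top xy",(t[:,:2].min(0)/2+t[:,:2].max(0)/2).round(1),t.mean(0).round(1),len(t))
if len(sys.argv)>1: cv2.imwrite(f"pics/{sys.argv[1]}.png",p[:,:,::-1])
E
python3 see.py w1; python3 go.py 462 -168 150 -10.7
```

```text
eef [ 395.6 -157.4  231. ]
red [203.   1.] 67 ztop 25.0 top xy [374.6  34.9] [374.6  34.5  23.5] 50
red [308. 166.] 295 ztop 60.0 top xy [ 462.3 -168.2] [ 462.7 -167.7   58.6] 251
yel [320. 234.] 213 ztop 59.0 top xy [ 466.  -260.4] [ 465.9 -259.6   58.5] 198
blue [372.   2.] 89 ztop 108.0 top xy [528.1 -20.4] [525.7 -20.7 106.5] 89
blue [436. 136.] 337 ztop 70.0 top xy [ 606.  -156.2] [ 605.3 -155.8   69.4] 323
turq [266. 194.] 235 ztop 59.0 top xy [ 405.9 -192.2] [ 405.7 -191.6   58.5] 222
1.82 [ 395.9 -153.9  231. ] closing 169.1 F [-0.3  0.7  0.6] w 42.6 0.0 q [-0.1   0.35  0.53  2.12 -0.26  0.74  0.41]
shift cm [-0.12  6.76  8.09] turn -0.2
```

View pics/w1.png

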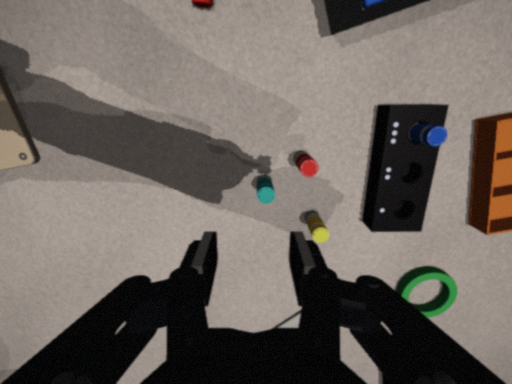

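The wrist view shows red at (308,166), yellow at (320,234), turquoise at (266,194), and the carrier with blue at (436,136) and holes at about (411,172) and (404,208). Going down on red.

{"api": "arm_command", "payload": {
  "series": [50,0,3.5,3,0,50,-0.1,6.7,6,0,50,-0.1,6.7,9,0,50,-0.1,6.7,12,0,50,-0.1,6.7,12,0]
}}

```text
clock: 2.23
eef_pos: [459.8, -160.6, 106.7]
tool_rot: [-3.131, -0.002, 1.39]
force: [-0.8, -0.4, 0.3]
width: 42.7
gripper_force: 0.0
```

```bash
python3 see.py; python3 go.py 462.3 -168.2 30 -10.7
```

```text
eef [ 459.8 -160.6  106.7]
red [259. 217.] 640 ztop 59.0 top xy [ 462.9 -168.5] [ 463.1 -168.    58.5] 554
yel [280. 312.] 416 ztop 59.0 top xy [ 466.3 -261.5] [ 466.4 -260.3   58.6] 413
blue [460. 177.] 829 ztop 70.0 top xy [ 606.1 -156.5] [ 605.9 -156.1   69.6] 811
2.28 [ 460.6 -161.5  109.2] closing 169.6 F [-0.5  0.2 -0.1] w 42.7 0.0 q [ 0.03  0.63  0.37  2.07 -0.44  0.52  0.55]
shift cm [-0.64  0.35  7.92] turn 0.3
```

{"api": "arm_command", "payload": {
  "series": [50,-0.3,0.2,1,0,50,-0.7,0.2,2,0,50,-0.7,0.2,2,0,50,-0.7,0.2,2,0,50,-0.7,0.2,2,0]
}}

```text
clock: 2.7
eef_pos: [463.7, -171.2, 92.2]
tool_rot: [3.14, -0.0, 1.387]
force: [0.4, -0.2, -0.8]
width: 42.8
gripper_force: 0.0
```

```bash
python3 go.py 462.8 -168.3 30 -10.7
```

```text
2.7 [ 463.7 -171.2   92.2] closing 169.5 F [ 0.4 -0.2 -0.8] w 42.8 0.0 q [ 0.07  0.66  0.34  2.08 -0.47  0.48  0.58]
shift cm [ 0.27 -0.15  6.22] turn 0.2
```

{"api": "arm_command", "payload": {
  "series": [50,0.3,-0.15,2,0,50,0.3,-0.15,4,0,50,0.3,-0.15,6.2,0,50,0.3,-0.15,6.2,0,50,0.3,-0.15,6.2,0]
}}

```text
clock: 3.12
eef_pos: [462.0, -167.7, 29.4]
tool_rot: [-3.14, -0.0, 1.387]
force: [0.7, -1.4, 0.8]
width: 42.9
gripper_force: 0.0
```

{"api": "arm_command", "payload": {
  "series": [50,0,0,0,0,0,0,0,0,0,0,0,0,0,0,0,0,0,0,0,0,0,0,0,0]
}}

```text
clock: 3.53
eef_pos: [463.2, -168.1, 30.7]
tool_rot: [3.139, 0.0, 1.388]
force: [-1.1, 0.6, 5.7]
width: 20.0
gripper_force: 58.4
```

{"api": "arm_command", "payload": {
  "series": [0,0,0,0,0,0,0,0,0,0,0,0,0,0,0,0,0,0,0,0,0,0,0,0,0]
}}

```text
clock: 3.95
eef_pos: [463.2, -168.1, 30.7]
tool_rot: [3.139, 0.0, 1.388]
force: [-1.1, 0.0, 5.8]
width: 20.5
gripper_force: 58.4
```

{"api": "arm_command", "payload": {
  "series": [0,0,0,-3,0,0,0,0,-6,0,0,0,0,-9,0,0,0,2,-10,0,0,0,4,-10,0]
}}

```text
clock: 4.37
eef_pos: [503.3, -175.7, 133.3]
tool_rot: [3.136, 0.0, 1.387]
force: [-0.0, 0.2, -0.9]
width: 20.4
gripper_force: 58.8
```

{"api": "arm_command", "payload": {
  "series": [0,-2,0,0,0,0,-4,0,0,0,0,-5,0,0,0,0,-5,0,0,0,0,-5,0,0,0]
}}

```text
clock: 4.78
eef_pos: [492.3, -224.0, 129.5]
tool_rot: [-3.141, -0.001, 1.386]
force: [0.1, 0.0, -1.5]
width: 20.1
gripper_force: 58.8
```

Run:
```python
from h import *
s=monitor.read_state(); c=viewer.camera_model("wrist"); p,d=viewer.get_image("wrist"); W=cloud(c,d)
np.savez("w2.npz",p=p,d=d,W=W); print(s["eef_pos"].round(1),s["width"])
B=np.array([605.7,-156.2]); e=np.array([-.186,-.983]); ex=np.array([.983,-.186])
print(np.c_[W[...,:2]@ex,W[...,:2]@-e,W[...,2:3].reshape(-1,1)].shape if 0 else "")
L=(W[...,:2]-B)@e; X=(W[...,:2]-B)@ex
box=(abs(X)<50)&(L>-45)&(L<150)
top=box&(abs(W[...,2]-35)<4)
r=cv2.minAreaRect(W[top][:,:2].astype(np.float32)); print("block",r,W[top][:,2].mean())
for k in (1,2):
    hole=box&(W[...,2]<25)&(abs(L-52*k)<16)&(abs(X)<16)
    if hole.sum()>5: print("hole",k,hole.sum(),W[hole].mean(0).round(1), W[hole][:,:2].min(0).round(1),W[hole][:,:2].max(0).round(1),W[hole][:,2].min().round(1))
w=box&(p.min(-1)>110)
n,l,st,ce=cv2.connectedComponentsWithStats(w.astype(np.uint8))
for i in range(1,n):
    if st[i,4]>2: m=W[l==i].mean(0); print("dot",ce[i].round(),st[i,4],m.round(1),"L",((m[:2]-B)@e).round(1),"X",((m[:2]-B)@ex).round(1))
g=np.clip(p.astype(float)*2,0,255).astype(np.uint8); cv2.imwrite("pics/w2.png",g[:,:,::-1])
```

```text
[ 492.3 -224.   129.5] 20.122472872879126

block ((590.8110961914062, -206.65655517578125), (170.2454833984375, 71.07447814941406), 79.27992248535156) 35.16464449216431
hole 1 509 [ 601.9 -211.3   13.8] [ 590.8 -221. ] [ 610.  -198.4] 9.2
hole 2 392 [ 591.5 -265.1   14.6] [ 578.6 -272.3] [ 600.5 -254.3] 9.4
dot [330.  97.] 2231 [ 5.788e+02 -1.599e+02  3.000e-01] L 8.7 X -25.7
dot [337.  78.] 54 [ 578.  -140.8   35.8] L -10.0 X -30.1
dot [393.  76.] 5 [ 606.8 -146.9   69.5] L -9.3 X -0.6
dot [403.  79.] 19 [ 613.4 -150.2   69.3] L -7.4 X 6.5
dot [386.  80.] 4 [ 601.6 -148.3   69.5] L -7.0 X -5.5
dot [381.  86.] 10 [ 598.5 -151.9   69.2] L -2.9 X -7.9
dot [335.  92.] 55 [ 576.2 -150.6   35.8] L 0.0 X -30.1
dot [404. 114.] 72 [ 649.5 -184.2    2.4] L 19.4 X 48.2
dot [334. 104.] 54 [ 574.5 -160.5   35.6] L 10.0 X -29.9
dot [391. 104.] 11 [ 605.2 -165.4   69.2] L 9.1 X 1.2
dot [394. 175.] 104 [ 6.389e+02 -2.456e+02  4.000e-01] L 81.7 X 49.3
dot [330. 148.] 46 [ 567.4 -196.7   35.7] L 46.9 X -30.1
dot [329. 159.] 43 [ 565.6 -206.5   35.8] L 56.9 X -30.1
dot [325. 208.] 39 [ 556.9 -252.7   35.8] L 103.9 X -30.1
dot [386. 220.] 17 [ 629.4 -295.5    0.8] L 132.5 X 49.2
dot [384. 229.] 7 [ 6.276e+02 -3.063e+02  2.000e-01] L 143.5 X 49.4
```

View pics/w2.png

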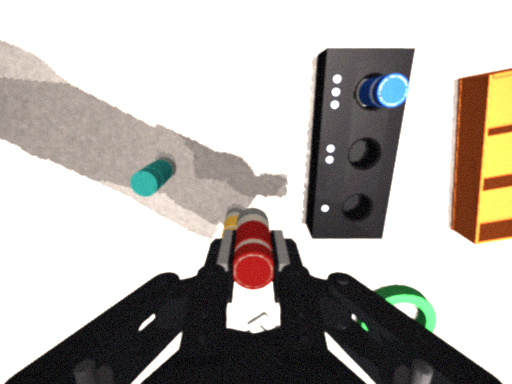

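The view shows the red fuse held upright at (254,268), with the pocket mouths at about (364,153) for pocket 2 and (357,207) for pocket 1. Measuring the mouths on the block's top plane.

```bash
cat > mouth.py <<'E'
from h import *
def mouths(d,W,c):
    B=np.array([605.7,-156.2]); e=np.array([-.186,-.983]); ex=np.array([.983,-.186])
    v,u=np.mgrid[:384,:512]; o,_=ray(c,0,0)
    D=np.stack([u,v,np.ones_like(u)],-1)@np.linalg.inv(c["mtx"]).T@c["R"]; P=o+D*((35-o[2])/D[...,2])[...,None]
    L=(P[...,:2]-B)@e; X=(P[...,:2]-B)@ex
    for k in (1,2):
        m=(W[...,2]<32)&(d>0)&(abs(L-52*k)<20)&(abs(X)<20)
        n,l,s,ce=cv2.connectedComponentsWithStats(m.astype(np.uint8)); i=1+np.argmax(s[1:,4]); q=P[l==i][:,:2].astype(np.float32)
        print("pocket",3-k,cv2.minEnclosingCircle(q),"mean",q.mean(0).round(1),"L,X",((q.mean(0)-B)@e).round(1),((q.mean(0)-B)@ex).round(1))
E
python3 - <<'E'
from mouth import *
z=np.load("w2.npz"); mouths(z["d"],z["W"],viewer.camera_model("wrist"))
# held fuse axis: red band points and top
p,W=z["p"],z["W"]
for ce,a,m in blobs(p,(0,120,60),(8,255,255),60):
    q=W[m]; print(ce,a,q[:,2].max().round(1)); 
    t=q[q[:,2]>np.percentile(q[:,2],98)-2]; print("top mid",(t.min(0)/2+t.max(0)/2).round(1),t.mean(0).round(1))
E
python3 go.py 586.3 -258.2 130 -10.7
```

```text
pocket 2 ((596.0460815429688, -205.8309783935547), 12.911724090576172) mean [ 595.8 -205.6] L,X 50.4 -0.6
pocket 1 ((586.5086669921875, -256.5098876953125), 12.682738304138184) mean [ 586.3 -256.2] L,X 101.9 -0.4
[252.79615153 260.65724594] 1663 272.5
top mid [ 495.1 -190.1  214.5] [ 492.8 -223.9  157.9]
4.83 [ 492.5 -223.   129.3] closing 169.5 F [-0.4  0.2 -1.3] w 20.2 58.8 q [ 0.11  0.65  0.41  1.93 -0.41  0.65  0.59]
shift cm [-1.75  9.86 -0.08] turn 0.2
```

{"api": "arm_command", "payload": {
  "series": [0,-1,3,0,0,0,-1.6,6,0,0,0,-1.6,8,0.5,0,0,-1.6,9.9,1,0,0,-1.6,9.9,2,0]
}}

```text
clock: 5.25
eef_pos: [592.4, -256.5, 109.7]
tool_rot: [3.136, -0.0, 1.392]
force: [-0.3, -0.1, -1.5]
width: 20.2
gripper_force: 58.9
```

{"api": "arm_command", "payload": {
  "series": [0,0,0,1,0,0,0,0,2,0,0,0,0,2,0,0,0,0,2,0,0,0,0,2,0]
}}

```text
clock: 5.67
eef_pos: [586.6, -258.0, 89.6]
tool_rot: [-3.141, -0.0, 1.387]
force: [0.4, 0.2, -0.8]
width: 20.3
gripper_force: 58.9
```

```bash
python3 go.py 586.4 -257 75 -10.7
```

```text
5.67 [ 586.6 -258.    89.6] closing 169.5 F [ 0.4  0.2 -0.8] w 20.3 58.9 q [ 0.14  0.82  0.39  1.67 -0.43  0.74  0.56]
shift cm [ 0.09 -0.03  1.46] turn 0.2
```

{"api": "arm_command", "payload": {
  "series": [0,0.1,0,1,0,0,0.1,0,1.5,0,0,0.1,0,2,0,0,0.1,0,2.5,0,0,0.1,0,2.5,0]
}}

```text
clock: 6.08
eef_pos: [586.4, -256.6, 63.0]
tool_rot: [-3.139, -0.001, 1.388]
force: [-0.6, 0.5, -0.1]
width: 20.0
gripper_force: 58.9
```

{"api": "arm_command", "payload": {
  "series": [0,0,0,0.3,0,0,0,0,0.6,0,0,0,0,0.6,0,0,0,0,0.6,0,0,0,0,0.6,0]
}}

```text
clock: 6.5
eef_pos: [587.4, -257.1, 58.5]
tool_rot: [3.141, 0.0, 1.388]
force: [0.2, 0.1, -0.5]
width: 20.2
gripper_force: 58.9
```

No contact force with the foot 7 mm below the rim. Continuing down.

{"api": "arm_command", "payload": {
  "series": [0,-0.05,0,0.4,0,0,-0.05,0,0.8,0,0,-0.05,0,1.2,0,0,-0.05,0,1.5,0,0,-0.05,0,1.5,0]
}}

```text
clock: 6.92
eef_pos: [586.5, -257.1, 42.3]
tool_rot: [-3.14, -0.0, 1.388]
force: [-0.6, 0.6, -0.8]
width: 20.1
gripper_force: 58.9
```

{"api": "arm_command", "payload": {
  "series": [0,0,0,0.1,0,0,0,0,0.15,0,0,0,0,0.15,0,0,0,0,0.15,0,0,0,0,0.15,0]
}}

```text
clock: 7.33
eef_pos: [587.3, -257.5, 42.0]
tool_rot: [3.141, 0.0, 1.388]
force: [-0.5, -0.0, -0.7]
width: 20.4
gripper_force: 58.9
```

{"api": "arm_command", "payload": {
  "series": [50,0,0,0,0,50,0,0,0,0,50,0,0,0,0,50,0,0,-1,0,50,0,0,-3,0]
}}

```text
clock: 7.75
eef_pos: [585.5, -256.6, 70.5]
tool_rot: [-3.137, -0.001, 1.388]
force: [-0.2, 0.6, 0.7]
width: 42.9
gripper_force: 0.0
```

{"api": "arm_command", "payload": {
  "series": [50,0,0,-3,0,50,0,0,-5,0,50,0,-3,-5,0,50,0,-6,-5,0,50,0,-9,-5,0]
}}

```text
clock: 8.17
eef_pos: [498.1, -241.0, 123.1]
tool_rot: [3.14, 0.001, 1.388]
force: [-0.5, 0.5, -0.6]
width: 42.7
gripper_force: 0.0
```

```bash
python3 see.py; python3 go.py 466 -260.5 110 -10.7
```

```text
eef [ 498.1 -241.   123.1]
red [360. 206.] 850 ztop 70.0 top xy [ 585.2 -258.3] [ 585.2 -257.1   69.5] 554
blue [381.  65.] 1128 ztop 70.0 top xy [ 604.4 -156.6] [ 604.3 -156.1   69.5] 838
turq [124. 166.] 545 ztop 60.0 top xy [ 404.3 -192.4] [ 404.4 -192.3   58.7] 518
8.22 [ 489.3 -239.3  122.3] closing 169.3 F [-7.8  2.4 -0.8] w 42.6 0.0 q [ 0.14  0.67  0.41  1.91 -0.42  0.65  0.62]
shift cm [-2.52 -1.89  1.24] turn 0.0
```

Red is seated, its top level with blue's at 69.5 mm. Now yellow.

{"api": "arm_command", "payload": {
  "series": [50,-1.5,-1,0,0,50,-2.5,-1.9,1,0,50,-2.5,-1.9,2,0,50,-2.5,-1.9,2.5,0,50,-2.5,-1.9,2.5,0]
}}

```text
clock: 8.63
eef_pos: [475.7, -261.1, 95.7]
tool_rot: [-3.14, -0.002, 1.388]
force: [-0.3, -0.4, -0.2]
width: 43.2
gripper_force: 0.0
```

```bash
python3 see.py; python3 go.py 466.2 -261 30 -10.7
```

```text
eef [ 475.7 -261.1   95.7]
red [411. 187.] 1148 ztop 70.0 top xy [ 586.8 -258. ] [ 586.6 -257.6   69.5] 854
blue [452.  15.] 1160 ztop 71.0 top xy [ 606.3 -158.5] [ 605.8 -158.3   69.6] 1143
turq [131. 141.] 896 ztop 60.0 top xy [ 405.5 -193. ] [ 406.2 -192.8   58.6] 866
8.68 [ 476.1 -261.2   96.2] closing 169.6 F [ 0.5 -0.3 -0.6] w 43.2 0.0 q [ 0.21  0.7   0.37  1.94 -0.44  0.58  0.69]
shift cm [-0.17 -0.97  6.62] turn 0.3
```

{"api": "arm_command", "payload": {
  "series": [50,-0.2,-1,1,0,50,-0.2,-1,2,0,50,-0.2,-1,2,0,50,-0.2,-1,2,0,50,-0.2,-1,2,0]
}}

```text
clock: 9.1
eef_pos: [466.0, -262.3, 76.9]
tool_rot: [3.141, 0.0, 1.388]
force: [-0.4, 0.0, -0.4]
width: 42.9
gripper_force: 0.0
```

```bash
python3 go.py 466.2 -260.9 30 -10.7
```

```text
9.1 [ 466.  -262.3   76.9] closing 169.6 F [-0.4  0.  -0.4] w 42.9 0.0 q [ 0.24  0.72  0.34  1.97 -0.46  0.52  0.72]
shift cm [ 0.14 -0.01  4.69] turn 0.3
```

{"api": "arm_command", "payload": {
  "series": [50,0.1,0,2,0,50,0.1,0,4,0,50,0.1,0,4.7,0,50,0.1,0,4.7,0,50,0.1,0,4.7,0]
}}

```text
clock: 9.52
eef_pos: [465.6, -261.6, 30.1]
tool_rot: [-3.142, 0.0, 1.388]
force: [0.3, 0.4, 1.4]
width: 42.8
gripper_force: 0.0
```

{"api": "arm_command", "payload": {
  "series": [0,0,0,0,0,0,0,0,0,0,0,0,0,0,0,0,0,0,0,0,0,0,0,0,0]
}}

```text
clock: 9.93
eef_pos: [466.1, -261.8, 31.0]
tool_rot: [3.14, 0.0, 1.388]
force: [-0.3, 0.4, 7.2]
width: 20.5
gripper_force: 58.6
```

{"api": "arm_command", "payload": {
  "series": [0,0,0,-3,0,0,0,0,-6,0,0,0,0,-9,0,0,2,2,-10,0,0,4,4,-10,0]
}}

```text
clock: 10.35
eef_pos: [513.2, -231.6, 133.7]
tool_rot: [3.136, 0.002, 1.383]
force: [0.3, -0.7, -1.7]
width: 20.4
gripper_force: 58.8
```

```bash
cat >> see.py <<'E'
from mouth import mouths
mouths(d,W,c)
E
python3 see.py w3; python3 go.py 596 -206.5 130 -10.7
```

```text
eef [ 513.2 -231.6  133.7]
red [345. 211.] 804 ztop 70.0 top xy [ 586.9 -258.1] [ 586.9 -257.4   69.5] 518
blue [361.  82.] 1013 ztop 70.0 top xy [ 606.2 -156.4] [ 606.2 -156.3   69.6] 780
turq [121. 174.] 473 ztop 59.0 top xy [ 407.9 -191.2] [ 408.6 -190.9   58.6] 399
pocket 2 ((596.2359619140625, -207.26931762695312), 12.954202651977539) mean [ 595.9 -206.9] L,X 51.6 -0.2
pocket 1 ((586.2987670898438, -257.67974853515625), 12.72392463684082) mean [ 583.3 -252.5] L,X 98.8 -4.1
10.4 [ 519.8 -224.7  132. ] closing 169.8 F [ 6.   3.1 -1.3] w 20.6 58.8 q [ 0.1   0.67  0.42  1.86 -0.42  0.68  0.58]
shift cm [3.13 7.18 0.27] turn 0.5
```

View pics/w3.png

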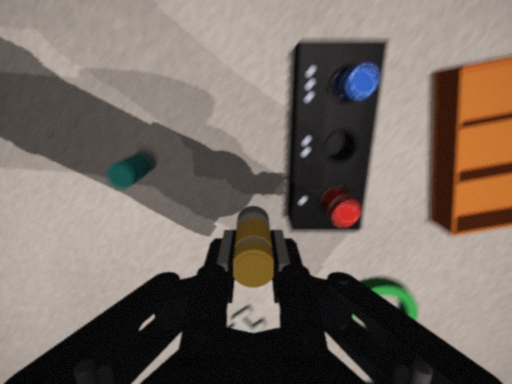

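Yellow is held upright at (252,260), red stands in pocket 1 at (342,210), and pocket 2 is free at (340,145).

{"api": "arm_command", "payload": {
  "series": [0,1,3,0,0,0,2,6,0,0,0,3,7.2,0,0,0,3,7.2,1,0,0,3,7.2,1.5,0]
}}

```text
clock: 10.82
eef_pos: [587.9, -211.8, 113.5]
tool_rot: [-3.14, -0.0, 1.39]
force: [-1.5, 0.0, -0.4]
width: 20.3
gripper_force: 59.0
```

{"api": "arm_command", "payload": {
  "series": [0,0,0,1,0,0,0,0,2,0,0,0,0,2.5,0,0,0,0,2.5,0,0,0,0,2.5,0]
}}

```text
clock: 11.23
eef_pos: [587.5, -213.4, 89.4]
tool_rot: [-3.14, -0.0, 1.387]
force: [0.2, -1.3, -0.9]
width: 20.4
gripper_force: 59.0
```

```bash
python3 go.py 596.2 -207.3 72 -10.7
```

```text
11.23 [ 587.5 -213.4   89.4] closing 169.5 F [ 0.2 -1.3 -0.9] w 20.4 59.0 q [ 0.06  0.81  0.4   1.71 -0.45  0.72  0.51]
shift cm [0.76 0.75 1.74] turn 0.2
```

{"api": "arm_command", "payload": {
  "series": [0,0.8,0.75,0,0,0,0.8,0.75,0.5,0,0,0.8,0.75,1.5,0,0,0.8,0.75,1.5,0,0,0.8,0.75,1.5,0]
}}

```text
clock: 11.65
eef_pos: [596.3, -206.1, 73.9]
tool_rot: [-3.14, -0.0, 1.388]
force: [-0.7, -0.8, -0.9]
width: 20.6
gripper_force: 59.0
```

```bash
python3 go.py 596.2 -207.3 58 -10.7
```

```text
11.65 [ 596.3 -206.1   73.9] closing 169.5 F [-0.7 -0.8 -0.9] w 20.6 59.0 q [ 0.06  0.83  0.39  1.7  -0.46  0.7   0.51]
shift cm [-0.12  0.01  1.59] turn 0.2
```

{"api": "arm_command", "payload": {
  "series": [0,-0.1,0,0.6,0,0,-0.1,0,1,0,0,-0.1,0,1.3,0,0,-0.1,0,1.6,0,0,-0.1,0,1.6,0]
}}

```text
clock: 12.07
eef_pos: [596.5, -207.3, 58.1]
tool_rot: [-3.14, -0.0, 1.388]
force: [0.8, -0.3, -0.4]
width: 20.5
gripper_force: 59.0
```

{"api": "arm_command", "payload": {
  "series": [0,0,0,0.4,0,0,0,0,0.8,0,0,0,0,1.2,0,0,0,0,1.5,0,0,0,0,1.5,0]
}}

```text
clock: 12.48
eef_pos: [596.4, -207.2, 43.0]
tool_rot: [-3.14, -0.0, 1.388]
force: [0.5, 0.4, -1.6]
width: 20.5
gripper_force: 59.0
```

{"api": "arm_command", "payload": {
  "series": [0,0,0,0.1,0,0,0,0,0.1,0,50,0,0,0.1,0,50,0,0,0.1,0,50,0,0,0.1,0]
}}

```text
clock: 12.9
eef_pos: [597.1, -207.5, 43.1]
tool_rot: [3.141, 0.0, 1.388]
force: [-0.4, -0.1, 0.0]
width: 42.9
gripper_force: 0.0
```

{"api": "arm_command", "payload": {
  "series": [50,0,0,-3,0,50,0,0,-7,0,50,0,0,-11,0,50,0,-2,-15,0,50,0,-5,-17,0]
}}

```text
clock: 13.32
eef_pos: [551.5, -199.6, 216.8]
tool_rot: [3.133, 0.002, 1.389]
force: [-0.7, -0.2, 0.5]
width: 43.2
gripper_force: 0.0
```

{"api": "arm_command", "payload": {
  "series": [50,0,-3,0,-5,50,2,-6,0,-10,50,4,-6,0,-15,50,8,-6,0,-17,50,12,-6,0,-17]
}}

```text
clock: 13.73
eef_pos: [510.3, -69.7, 213.8]
tool_rot: [3.14, 0.0, 1.682]
force: [0.4, 0.8, -0.3]
width: 42.6
gripper_force: 0.0
```

```bash
python3 see.py w4; python3 go.py 528.8 87.5 220 6.8
```

```text
eef [510.3 -69.7 213.8]
red [154.  30.] 1523 ztop 26.0 top xy [384.6  68.4] [384.7  69.5  24.9] 1091
red [294. 313.] 185 ztop 70.0 top xy [ 585.6 -254.8] [ 586.  -254.    69.2] 128
blue [378.  66.] 26703 ztop 109.0 top xy [602.2  44.7] [604.7  48.3 107.8] 26324
blue [326. 248.] 238 ztop 70.0 top xy [ 608.  -154.7] [ 608.7 -153.4   69.4] 152
turq [162. 253.] 211 ztop 59.0 top xy [ 406.6 -188.8] [ 406.7 -188.5   58.4] 143
13.78 [512.4 -57.6 212.9] closing 7.1 F [ 1.1  7.8 -0.7] w 42.5 0.0 q [-0.23  0.49  0.42  1.92 -0.29  0.79  0.48]
shift cm [14.2   3.42 -0.6 ] turn 0.3Traceback (most recent call last):
  File "see.py", line 11, in <module>
    mouths(d,W,c)
    ~~~~~~^^^^^^^
  File "mouth.py", line 9, in mouths
    n,l,s,ce=cv2.connectedComponentsWithStats(m.astype(np.uint8)); i=1+np.argmax(s[1:,4]); q=P[l==i][:,:2].astype(np.float32)
                                                                       ~~~~~~~~~^^^^^^^^^
    return _wrapfunc(a, 'argmax', axis=axis, out=out, **kwds)
    return bound(*args, **kwds)
ValueError: attempt to get argmax of an empty sequence
```

View pics/w4.png

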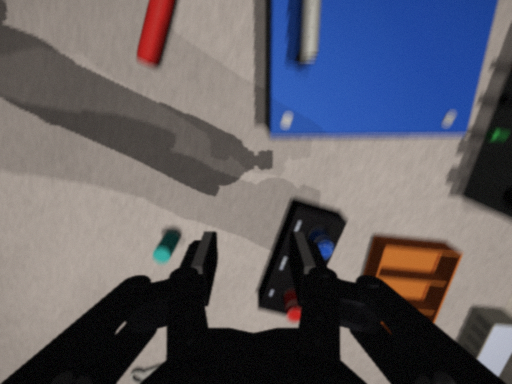

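The blue cover and its bar end at about (308,45) are in view, and yellow is hidden behind the finger. I'll move on over the bar, then check yellow from the top camera.

{"api": "arm_command", "payload": {
  "series": [50,4,1,0,0,50,8,2,0,0,50,11,3,0,0,50,14,3.4,0,0,50,14,3.4,0,0]
}}

```text
clock: 14.2
eef_pos: [528.5, 81.8, 212.5]
tool_rot: [3.141, -0.005, 1.695]
force: [0.1, 0.8, -1.1]
width: 42.6
gripper_force: 0.0
```

```bash
python3 - <<'E'
from h import *
for n in ("top","wrist"):
    c=viewer.camera_model(n);p,d=viewer.get_image(n);W=cloud(c,d)
    for k,lo,hi in (("red",(0,120,60),(8,255,255)),("yel",(22,110,60),(35,255,255)),("blue",(105,120,60),(125,255,255)),("turq",(80,110,60),(98,255,255))):
        for ce,a,m in blobs(p,lo,hi):
            q=np.median(W[m],0)
            if q[1]<-100 and q[0]<700: print(n,k,a,q.round(1),np.percentile(W[m][:,2],90).round(1))
    m=(W[...,2]>140)&(W[...,2]<160)&(abs(W[...,0]-529)<25)&(abs(W[...,1]-87)<70)&(p.max(-1)<255)
    q=W[m]
    if len(q): print(n,"bar",len(q),cv2.minAreaRect(q[:,:2].astype(np.float32)),q.mean(0).round(1),np.percentile(q[:,2],[50,98]))
    cv2.imwrite(f"pics/{n}5.png",p[:,:,::-1])
E
python3 go.py 528.8 87.5 129 6.8
```

```text
top red 48 [ 584.6 -256.8   66.7] 71.2
top yel 46 [ 595.3 -206.3   67.4] 70.3
top blue 39 [ 605.5 -155.7   67.4] 70.5
top turq 39 [ 403.8 -190.2   56.1] 59.6
top bar 28 ((533.136962890625, 49.37998962402344), (10.36120319366455, 24.83449935913086), 13.691520690917969) [532.7  48.3 150.3] [150.33242997 155.55757607]
wrist turq 75 [ 410.9 -193.8   58.7] 59.7
wrist bar 1749 ((531.028564453125, 88.57040405273438), (11.675321578979492, 101.445556640625), 6.725630283355713) [530.3  92.3 151.7] [152.10080161 153.92622392]
14.3 [528.4  74.9 212.8] closing 6.7 F [-0.4 -0.1 -0.1] w 42.9 0.0 q [-0.48  0.52  0.43  1.87 -0.29  0.81  0.22]
shift cm [1.25 0.19 8.38] turn -0.1
```

View pics/wrist5.png

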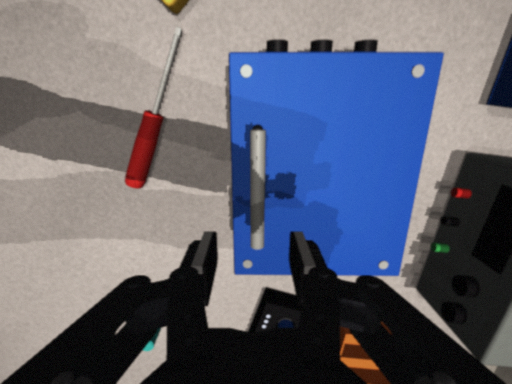

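All three fuses stand at the same height. The bar runs from (258,128) to (257,245) between the fingers' lines. Its centre is about (530, 88, 148).

{"api": "arm_command", "payload": {
  "series": [50,1.3,0.3,1,0,50,1.3,0.3,3,0,50,1.3,0.3,4,0,50,1.3,0.3,4,0,50,1.3,0.3,4,0]
}}

```text
clock: 14.72
eef_pos: [529.5, 85.7, 172.2]
tool_rot: [-3.14, 0.001, 1.683]
force: [0.9, -0.5, 0.6]
width: 42.4
gripper_force: 0.0
```

```bash
python3 go.py 530 88 128 6.8
```

```text
14.72 [529.5  85.7 172.2] closing 6.4 F [ 0.9 -0.5  0.6] w 42.4 0.0 q [-0.48  0.58  0.4   1.9  -0.33  0.73  0.22]
shift cm [0.23 0.08 4.42] turn -0.4
```

{"api": "arm_command", "payload": {
  "series": [50,0.2,0,1.5,0,50,0.2,0,3,0,50,0.2,0,4.4,0,50,0.2,0,4.4,0,50,0.2,0,4.4,0]
}}

```text
clock: 15.13
eef_pos: [529.9, 88.1, 129.2]
tool_rot: [-3.141, 0.0, 1.683]
force: [0.4, 0.8, -0.0]
width: 42.5
gripper_force: 0.0
```

{"api": "arm_command", "payload": {
  "series": [0,0,0,0,0,0,0,0,0,0,0,0,0,0,0,0,0,0,0,0,0,0,0,0,0]
}}

```text
clock: 15.55
eef_pos: [530.5, 88.7, 129.5]
tool_rot: [3.14, 0.0, 1.684]
force: [0.4, 0.2, 1.3]
width: 9.9
gripper_force: 58.4
```

{"api": "arm_command", "payload": {
  "series": [0,0,0,0,0,0,0,0,0,0,0,0,0,0,0,0,0,0,0,0,0,0,0,0,0]
}}

```text
clock: 15.97
eef_pos: [530.4, 88.7, 129.0]
tool_rot: [3.14, 0.0, 1.684]
force: [2.7, -1.4, 1.5]
width: 9.7
gripper_force: 58.5
```

```bash
cat > arc.py <<'E'
from h import *; import sys
from math import *
# TCP at q=0 given; print tool shift (cm) from q0 to list of q (deg) : closing dir = cover x
s=monitor.read_state(); B=lambda q:np.array([-155*cos(q)+48*sin(q),155*sin(q)+48*cos(q)])
a=radians(6.75); ex=np.array([cos(a),sin(a),0])
P0=np.array(list(map(float,sys.argv[1:4])))
for q in map(float,sys.argv[4:]):
    d=B(radians(q))-B(0); t=P0+ex*d[0]+[0,0,d[1]]
    print(q,t.round(1),(totool(t-s["eef_pos"],s)/10).round(2))
E
python3 go.py 530 88 128 6.8
read x y z <<< $(python3 -c "
from h import *;print(*monitor.read_state()['eef_pos'])")
python3 arc.py $x $y $z 2 4 6 8 10 12 14 16 18 20
```

```text
15.97 [530.4  88.7 129. ] closing 6.5 F [ 2.7 -1.4  1.5] w 9.7 58.5 q [-0.45  0.64  0.36  1.94 -0.37  0.63  0.25]
shift cm [-0.06 -0.05  0.1 ] turn -0.3
2.0 [532.1  88.9 134.4] [ 0.    0.18 -0.54]
4.0 [534.1  89.1 139.7] [ 0.    0.37 -1.07]
6.0 [536.2  89.4 144.9] [ 0.    0.59 -1.59]
8.0 [538.5  89.7 150.1] [ 0.    0.82 -2.11]
10.0 [541.   89.9 155.2] [ 0.    1.07 -2.62]
12.0 [543.7  90.3 160.2] [ 0.01  1.34 -3.12]
14.0 [546.5  90.6 165.1] [ 0.01  1.63 -3.61]
16.0 [549.5  90.9 169.9] [ 0.01  1.93 -4.08]
18.0 [552.7  91.3 174.5] [ 0.01  2.25 -4.55]
20.0 [556.   91.7 179.1] [ 0.01  2.58 -5.01]
```

The bar is gripped. Lifting along the arc.

{"api": "arm_command", "payload": {
  "series": [0,0,0.2,-0.55,0,0,0,0.35,-1.05,0,0,0,0.6,-1.6,0,0,0,0.8,-2.1,0,0,0,1.05,-2.6,0]
}}

```text
clock: 16.38
eef_pos: [539.9, 89.9, 155.0]
tool_rot: [-3.14, 0.0, 1.685]
force: [3.4, -0.9, -7.2]
width: 10.0
gripper_force: 58.2
```

```bash
python3 go.py 541 89.9 155.2 6.8; python3 arc.py 530.4 88.7 129 10 13 16 19 22 25
```

```text
16.38 [539.9  89.9 155. ] closing 6.5 F [ 3.4 -0.9 -7.2] w 10.0 58.2 q [-0.47  0.61  0.39  1.89 -0.34  0.7   0.23]
shift cm [-0.01  0.11 -0.02] turn -0.3
10.0 [541.   90.  155.2] [-0.01  0.11 -0.02]
13.0 [545.1  90.4 162.6] [-0.01  0.52 -0.77]
16.0 [549.5  91.  169.9] [-0.    0.97 -1.49]
19.0 [554.3  91.5 176.8] [-0.    1.45 -2.19]
22.0 [559.5  92.1 183.6] [ 0.    1.97 -2.86]
25.0 [565.   92.8 190. ] [ 0.    2.52 -3.5 ]
```

{"api": "arm_command", "payload": {
  "series": [0,0,0.4,-0.75,0,0,0,0.85,-1.5,0,0,0,1.35,-2.2,0,0,0,1.85,-2.85,0,0,0,2.4,-3.5,0]
}}

```text
clock: 16.8
eef_pos: [561.5, 92.5, 190.1]
tool_rot: [-3.135, -0.001, 1.684]
force: [-5.6, -1.5, -1.1]
width: 9.8
gripper_force: 58.4
```

```bash
python3 arc.py 530.4 88.7 129 25 28 31 34 37 40
```

```text
25.0 [565.   92.8 190. ] [-0.01  0.35  0.  ]
28.0 [570.8  93.5 196.1] [-0.01  0.93 -0.61]
31.0 [576.9  94.2 202. ] [-0.    1.55 -1.2 ]
34.0 [583.4  95.  207.5] [-0.    2.19 -1.75]
37.0 [590.1  95.8 212.6] [ 0.    2.86 -2.27]
40.0 [597.1  96.6 217.4] [ 0.    3.56 -2.76]
```

{"api": "arm_command", "payload": {
  "series": [0,0,0.6,-0.6,0,0,0,1.2,-1.2,0,0,0,1.85,-1.75,0,0,0,2.5,-2.25,0,0,0,3.2,-2.75,0]
}}

```text
clock: 17.22
eef_pos: [589.9, 96.0, 218.1]
tool_rot: [-3.128, -0.002, 1.684]
force: [-14.7, -1.5, 10.5]
width: 10.2
gripper_force: 58.5
```

{"api": "arm_command", "payload": {
  "series": [0,0,0,0,0,0,0,0,0,0,0,0,0,0,0,0,0,0,0,0,0,0,0,0,0]
}}

```text
clock: 17.63
eef_pos: [590.4, 96.0, 218.4]
tool_rot: [-3.13, -0.002, 1.684]
force: [-14.6, -1.6, 10.7]
width: 9.1
gripper_force: 58.9
```

```bash
python3 arc.py 530.4 88.7 129 40 44 48 52 56 60
python3 - <<'E'
from h import *
for n in ("wrist","scene","top"):
    c=viewer.camera_model(n);p,d=viewer.get_image(n);W=cloud(c,d)
    m=cv2.inRange(cv2.cvtColor(p,cv2.COLOR_RGB2HSV),(105,120,40),(125,255,255))>0
    m&=(W[...,2]>100)&(W[...,2]<300)&(abs(W[...,1]-100)<130)&(abs(W[...,0]-600)<150)
    m=cv2.erode(m.astype(np.uint8),np.ones((5,5)))>0
    q=W[m]
    if len(q)<50: print(n,len(q)); continue
    for _ in range(4):
        ctr=q.mean(0); nn=np.linalg.svd(q-ctr,full_matrices=False)[2][2]; r=(q-ctr)@nn; q=q[abs(r)<max(3,2*r.std())]
    print(n,len(q),nn.round(3),"angle",np.degrees(np.arccos(abs(nn[2]))).round(1),r.std().round(2))
E
```

```text
40.0 [597.1  96.6 217.4] [-0.02  0.67  0.09]
44.0 [606.7  97.7 223.2] [-0.01  1.63 -0.5 ]
48.0 [616.8  98.9 228.3] [-0.01  2.64 -1.02]
52.0 [627.1 100.1 232.7] [-0.    3.68 -1.47]
56.0 [637.8 101.4 236.3] [ 0.    4.74 -1.85]
60.0 [648.6 102.7 239.2] [ 0.01  5.84 -2.15]
wrist 29996 [0.596 0.072 0.8  ] angle 36.9 0.51
scene 3482 [0.593 0.073 0.802] angle 36.7 1.5
top 546 [0.597 0.067 0.799] angle 36.9 1.23
```

The cover is at 37 degrees by plane fit, and the bar has slid about 5 mm in the grip. I'll follow the arc from the measured state.

{"api": "arm_command", "payload": {
  "series": [0,0,0.45,-0.45,0,0,0,0.9,-0.85,0,0,0,1.4,-1.2,0,0,0,1.85,-1.5,0,0,0,2.3,-1.75,0]
}}

```text
clock: 18.2
eef_pos: [616.5, 99.1, 235.2]
tool_rot: [-3.136, -0.001, 1.685]
force: [-5.6, -0.4, 0.9]
width: 10.0
gripper_force: 58.4
```

```bash
cat > ang.py <<'E'
from h import *
s=monitor.read_state(); print(s["clock"],s["eef_pos"].round(1),s["tool_rot"].round(3),s["force"].round(1),s["width"].round(1),s["gripper_force"])
for n in ("wrist","scene"):
    c=viewer.camera_model(n);p,d=viewer.get_image(n);W=cloud(c,d)
    m=cv2.inRange(cv2.cvtColor(p,cv2.COLOR_RGB2HSV),(105,120,40),(125,255,255))>0
    m&=(W[...,2]>100)&(W[...,2]<300)&(abs(W[...,1]-100)<130)&(abs(W[...,0]-600)<150)
    m=cv2.erode(m.astype(np.uint8),np.ones((5,5)))>0
    q=W[m]; cv2.imwrite(f"pics/{n}9.png",p[:,:,::-1])
    if len(q)<50: print(n,len(q)); continue
    for _ in range(4):
        ctr=q.mean(0); nn=np.linalg.svd(q-ctr,full_matrices=False)[2][2]; r=(q-ctr)@nn; q=q[abs(r)<max(3,2*r.std())]
    A=np.degrees(np.arccos(abs(nn[2]))); a=np.radians(A); b=[-155*np.cos(a)+48*np.sin(a),155*np.sin(a)+48*np.cos(a)]
    D=[-35.93-b[0],158.23-b[1]]
    print(n,len(q),"angle",A.round(2),"left to 60: fwd,up mm",np.round(D,1))
E
python3 ang.py
```

```text
Traceback (most recent call last):
  File "ang.py", line 2, in <module>
    s=monitor.read_state(); print(s["clock"],s["eef_pos"].round(1),s["tool_rot"].round(3),s["force"].round(1),s["width"].round(1),s["gripper_force"])
                                                                                                              ^^^^^^^^^^^^^^^^
AttributeError: 'float' object has no attribute 'round'
```

```bash
sed -i 's/s\["width"\].round(1)/s["width"]/' ang.py; python3 ang.py
```

```text
18.2 [616.5  99.1 235.2] [-3.136e+00 -1.000e-03  1.685e+00] [-5.6 -0.4  0.9] 9.999052191316519 58.43421220779419
wrist 25599 angle 47.61 left to 60: fwd,up mm [33.1 11.4]
scene 3454 angle 48.14 left to 60: fwd,up mm [31.7 10.8]
```

{"api": "arm_command", "payload": {
  "series": [0,0,0.6,-0.3,0,0,0,1.25,-0.55,0,0,0,1.9,-0.75,0,0,0,2.5,-0.95,0,0,0,3.15,-1.1,0]
}}

```text
clock: 18.72
eef_pos: [648.4, 103.0, 247.3]
tool_rot: [-3.138, -0.002, 1.685]
force: [-7.7, 0.8, 5.5]
width: 9.6
gripper_force: 58.9
```

{"api": "arm_command", "payload": {
  "series": [0,0,0,0,0,0,0,0,0,0,0,0,0,0,0,0,0,0,0,0,0,0,0,0,0]
}}

```text
clock: 19.13
eef_pos: [648.3, 103.0, 247.3]
tool_rot: [-3.138, -0.002, 1.685]
force: [-8.4, -0.8, 6.1]
width: 9.7
gripper_force: 59.2
```

```bash
python3 ang.py
```

```text
19.1333 [648.3 103.  247.3] [-3.138e+00 -2.000e-03  1.685e+00] [-8.4 -0.8  6.1] 9.691364938725973 59.17694270610809
wrist 21300 angle 59.6 left to 60: fwd,up mm [1.1 0.2]
scene 3335 angle 59.65 left to 60: fwd,up mm [1.  0.2]
```

View pics/scene9.png

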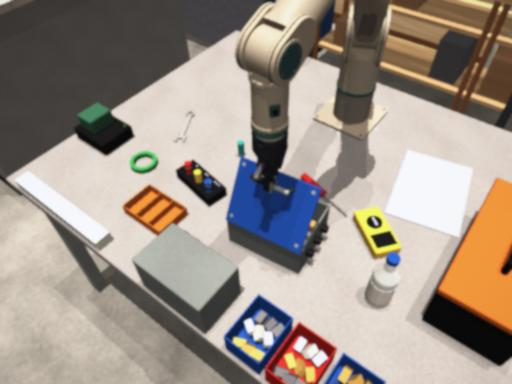

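The scene shows the cover held open by the gripper at (275,175), and the red, yellow and blue fuses in the carrier around (197,175). I'll trim the last 0.4 degrees.

{"api": "arm_command", "payload": {
  "series": [0,0,0.1,0,0,0,0,0.1,0,0,0,0,0.1,0,0,0,0,0.1,0,0,0,0,0.1,0,0]
}}

```text
clock: 19.65
eef_pos: [649.0, 103.1, 247.4]
tool_rot: [-3.138, -0.002, 1.685]
force: [-7.7, -0.7, 8.4]
width: 10.0
gripper_force: 59.3
```

```bash
python3 ang.py; python3 -c "
from cell import workorder;print(workorder.finish_job())"
```

```text
19.65 [649.  103.1 247.4] [-3.138e+00 -2.000e-03  1.685e+00] [-7.7 -0.7  8.4] 9.957449870086922 59.28347826004028
wrist 21336 angle 59.87 left to 60: fwd,up mm [0.3 0.1]
scene 3113 angle 59.94 left to 60: fwd,up mm [0.2 0. ]
the job is handed in; nothing more can be done
None
```

The job is handed in at about 20 s: the red fuse is home in pocket 1, then the yellow in pocket 2, and the gripper is still holding the cover by its bar at about 59.9 degrees open.

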